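# Shut the hopper's slide gate onto its spring catch and prove it with a pull

## Robot

A 6-joint arm with a two-finger parallel gripper is mounted at the origin on a cart in front of the work surface, level with it; the furniture and walls round the work are solid. World frame = base frame: x ahead of the robot, y to its left, z up, the work surface at z = 0. Lengths are in mm, angles in degrees, forces in N, time in s.
With the tool pointing down it reaches from about 250 to 725 mm from the base axis. Payload 9.7 kg.
Tool frame: the origin (TCP) lies midway between the tips of the shut fingers; the grasp point (between the pads) lies 19 mm behind it (grip_point_offset is the distance from the TCP to the grasp point, in mm); z points along the fingers, y is the line along which they close (so a half turn about z gives the same grasp; the last joint's range is limited). The gripper opens to 85 mm and grips with 20 to 120 N. Pads are 22 mm wide; open, the fingers measure 114 mm over their backs; the gripper's body (76 mm by 85 mm) begins 54 mm behind the grasp point. The pads swing forward as they close: fully open they stand 13 mm farther back than shut.
Start: joints at [70.989, 4.979, 10.078, 95.1, 0, 90], TCP at [179.157, 520, 231.284] pointing down, gripper open.
Joint ranges: [-179.16, 179.16], [-48.56, 103.87], [-65.8, 70.77], [-126.05, 130.52], [-82.76, 87.17], [-180, 180]. Speed limits (degrees/s): [127.2, 127.2, 147.25, 180, 180, 180].

## Interface

Orientations are given as a 3x3 rotation matrix whose columns are the frame's x, y, z axes.
In Python, from station import * gives the robot as it stands.
- The arm moves only by the tool servo_tool, never from a script. Its argument "deltas" is text: rows parted by semicolons, each of 7 numbers parted by spaces: the turn, a rotation vector about the tool's x, y, z in degrees, then the shift along the tool's x, y, z in cm, then the opening, from 0 (shut) to 1 (fully open). In form: wx wy wz tx ty tz claw; .... A call has 1 to 8 rows; each row is the pose to reach, as a shift and turn from the pose commanded when the call began, along the tool's axes at that moment; what a row does not reach only later rows make up. A row lasts 1/8 s, in which the tool goes at most 62.5 mm and 10.7 degrees, less where a joint would pass 70% of its speed; a pose out of reach is approached as far as the arm can. A call with a gripper value outside its range is refused whole. The fingers move at their own pace and stop on an object; "force" is the grip in N (left out, the last holds). Time passes only in rows, so rows that repeat a pose let the fingers close. It gives the time, the measured TCP pose, the force, the opening and the grip force at its end, in the units of the state.
- observe(): the state, without advancing time (a new reading comes with each control period).
- camera(name): name is "scene" or "top" or "wrist"; returns the picture (400x640x3 uint8, red, green, blue); there is no depth.
- camera_params(name): a dict with "vertical_fov" (degrees; the focal length in pixels is half the picture's height over the tangent of half this angle, whatever the lens; pixels are square), "cx", "cy" (the principal point, pixels), "k1" (the pictures are not rectified: a ray, as slopes to the right and down, at radius r is drawn at 1 + k1 r^2 times it, then the intrinsics apply), "eye" and "attitude" of the camera in the world. Camera axes: x right, y down, z forward; pixel columns grow to the right and rows downward; lengths in mm; the calibration is good to about 2 mm. A picture is of the moment at which its call begins: read the wrist's pose just before it. camera_params takes no time and is no camera call; for the wrist camera it gives the pose at the moment of the call.
- finish_job(): hands the job in; it is judged then, once.
The state is a dict: "clock": time; "qpos": joint angles; "qd": joint speeds; "joint_efforts": joint torques, N m; "tcp_pos": TCP position; "eef_rot": TCP orientation; "wrist_force": force on the tool from outside, world axes, zero at the start; "wrist_torque": the same for the moment, N m; "width": finger opening in mm; "gripper_force": force on a finger pad.
Only numpy, scipy, OpenCV 4.12 (cv2) and the standard library are available. Lean on these libraries where they do the work, as an engineer would, in place of code of your own. Each camera call takes 0.05 s, during which the arm holds its last target. There are 200 camera calls.

## Task

Push the small blue hopper's slide gate fully shut by its red handle until the spring catch snaps out behind the brass pin on the blade. Then take the handle and pull back on it firmly, with about 15 N for about a second, to prove that the catch holds, and let go, leaving the gate caught. Do not ram the gate onto its stop or wrench at the catch (stay under about 30 N), and leave the jar, the die block and the marker where they stand.

Things in the scene. Friction and masses are not known exactly. Their poses are not given: they have to be found in the camera images.
- hopper: Blue flared sheet-metal hopper (200 x 160 mm at the rim, 205 mm high) on a fixed grey stand with a blue bin inside. Origin on the bench under the throat; +x = direction in which the gate shuts (away from the robot), +y left, z up. In front of x = -60 mm the stand is at most 70 mm high and within 70 mm of the middle plane. A black catch housing with yellow knob: x -57..-25, y -45..-98, top z 93 mm.
- rim_front (a point): Middle of the hopper's front rim bead (4 mm radius), 205 mm up at hopper x = -100 mm. The front wall leans out over the gate from x = -38 mm at z = 95 mm to this rim: a tool held upright at the handle hits it as the gate shuts. Tilted 30 to 45 degrees (fingers pointing down and towards +x, gripper body towards -x) it clears.
- gate_handle (a point): Middle of the grip on the gate's handle: a red upright tab 12 mm thick along hopper x, 24 mm wide along hopper y, from z = 72 to 120 mm; this point is on its axis, 102 mm up, at hopper x = -90 mm minus the gate joint. A stem 20 mm wide, z 70 to 75 mm, joins its foot to the blade. Pinch it by its two side faces (24 mm) or push on its front face (6 mm in front of this point).
- gate_slide (a joint): How far the gate stands open, in m; starts at 0.035 to 0.055. Caught: -0.001 to 0.002. The catch snaps out at about 0; pushing to -0.002 makes sure; a solid stop comes at -0.005. Drag about 4 N; from 0.020 to 0.009 the catch adds up to 12 N, which then drops off; from 0.003 inwards a spring stop pushes back 5 to 8 N, so an uncaught gate creeps out again. In all 10 to 20 N.
- catch_slide (a joint): Spring catch, in m: 0 = sprung out (at rest), grows as its brass nose is pressed back, to 0.007 while the brass pin on the blade passes. It also reads 0 before the pin reaches it, so it is caught only when the gate joint is near 0 too.
- catch_nose (a point): Square holding face of the brass catch nose, right (-y) of the blade, 82 mm above the bench; the brass pin on the blade (8 mm diameter) rests against its far (+x) side when caught. Needs no touching.
- gate: The whole gate, 0.9 kg: steel blade 76 x 66 x 5 mm (z 70 to 75 mm) with the brass pin on it, stem and red handle tab. Frame parallel to the hopper's, and equal to it when the gate joint is 0.
- catch: The catch: sprung brass nose and yellow knob, which holds the blade's pin when the handle is pulled. Frame equal to the hopper's when the catch is out.
- stop: Rubber-tipped spring stop behind the blade, 8 mm of travel, then solid. Frame equal to the hopper's when at rest.
- jar_green: White plastic jar with green lid, 53 mm wide, 72 mm tall, standing to the left of the hopper. Origin under its middle. Leave alone.
- die_block: Grey steel crimp die block, 32 x 48 x 33 mm, to the right of the hopper's front. Origin under its middle. Leave alone.
- marker_red: White marker with red cap, 153 mm long, 18 mm thick, lying to the left of the hopper's front. Origin under its middle. Leave alone.

How it is judged:
By the outcome, as a careful person would: the job done as asked, in the order asked, and still so for the second after the job is handed in, with the robot touching nothing.
It also fails if it takes over 51 s, if anything falls off the work surface, if the arm or the gripper's body presses on something with over 40 N, if the wrist force passes 120 N, or if a joint passes its speed limit or range.

## Working session

There is one attempt and no reset: what is moved stays moved. The work goes in short steps, Python scripts to look and compute and a tool call to move; the robot and the scene stay as the last step left them, time stands still between calls to the robot, and variables do not carry over. Pictures are saved under pics/ and viewed, at most 10 in all, crops included, and the job is handed in when it is done.

Besides the shell and the picture viewer there is one more tool, called after ">>>" by a JSON object that holds its "fn" and its "kwargs", one argument or row to a line. servo_tool: Moves the arm, as the interface text tells. Its arguments: {"type":"object","properties":{"deltas":{"type":"string"},"force":{"type":"number"}},"required":["deltas"]}

```bash
mkdir -p pics; python3 - <<'E'
from station import *
import cv2
for n in("scene","top"):
    cv2.imwrite(f"pics/{n}0.png",camera(n)[:,:,::-1]); print(n,camera_params(n))
s=observe();print(s)
E
```

```text
scene {'vertical_fov': 43.500430312331105, 'cx': 316.34941375553854, 'cy': 209.5039787637623, 'k1': -0.15295192546190226, 'eye': array([  32.64623202, 1089.46015626,  566.64539461]), 'attitude': array([[-0.82779312, -0.20591165,  0.5218802 ],
       [-0.56064967,  0.33801184, -0.75592324],
       [-0.02074829, -0.91834002, -0.39524817]])}
top {'vertical_fov': 52.40664333692229, 'cx': 319.2394661972531, 'cy': 198.2332769307623, 'k1': -0.047452686586513394, 'eye': array([ 557.66346334,  248.37546926, 1080.44359414]), 'attitude': array([[ 0.00633867, -0.9981965 ,  0.05969565],
       [-0.99971149, -0.00494258,  0.02350537],
       [-0.02316793, -0.05982742, -0.99793984]])}
{'clock': 0.1, 'qpos': array([ 7.09899045e+01,  5.00671276e+00,  1.00405908e+01,  9.51002784e+01,
       -4.25995736e-04,  8.99996706e+01]), 'qd': array([ 0.04174684,  0.0464673 ,  0.10123563, -0.02154506, -0.07287398,
       -0.03251067]), 'joint_efforts': array([-1.11379231e-04, -5.21557188e+01,  4.65655839e+01,  1.60055252e-02,
        2.04140832e-06, -1.12495165e-06]), 'tcp_pos': array([179.09000396, 519.81107523, 230.6801326 ]), 'eef_rot': array([[-9.45463071e-01,  3.25729095e-01, -3.70466018e-04],
       [ 3.25729306e-01,  9.45462434e-01, -1.09812132e-03],
       [-7.42836068e-06, -1.15890479e-03, -9.99999328e-01]]), 'wrist_force': array([ 0.02365087, -1.33138553, -0.10997065]), 'wrist_torque': array([ 0.01094027,  0.00203495, -0.00022582]), 'gripper_force': 0.0, 'width': 85.52690136684642}
```

View pics/scene0.png

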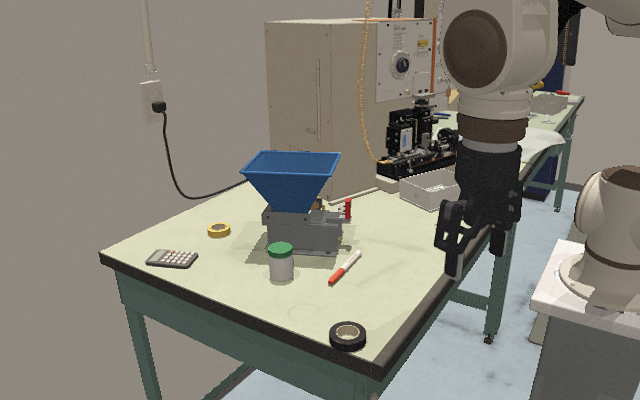

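View pics/top0.png

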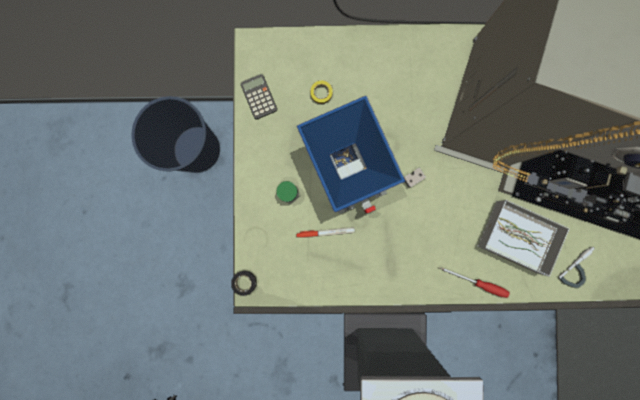

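The top view shows the rim corners at about (298,126), (368,97), (404,180) and (335,212), with the red handle near (369,207). The scene view shows the handle near (348,208). I'll enlarge both.

```bash
python3 - <<'E'
import cv2,numpy as np
t=cv2.imread("pics/top0.png")[85:235,280:440];s=cv2.imread("pics/scene0.png")[140:290,230:390]
t=cv2.resize(t,None,fx=5,fy=5,interpolation=2)[:600];t=cv2.resize(cv2.imread("pics/top0.png")[90:230,285:435],None,fx=4,fy=4,interpolation=2)
cv2.imwrite("pics/t1.png",t)
s=cv2.resize(cv2.imread("pics/scene0.png")[145:265,235:375],None,fx=5,fy=5,interpolation=2);cv2.imwrite("pics/s1.png",s)
E
```

```text
(no output)
```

View pics/t1.png

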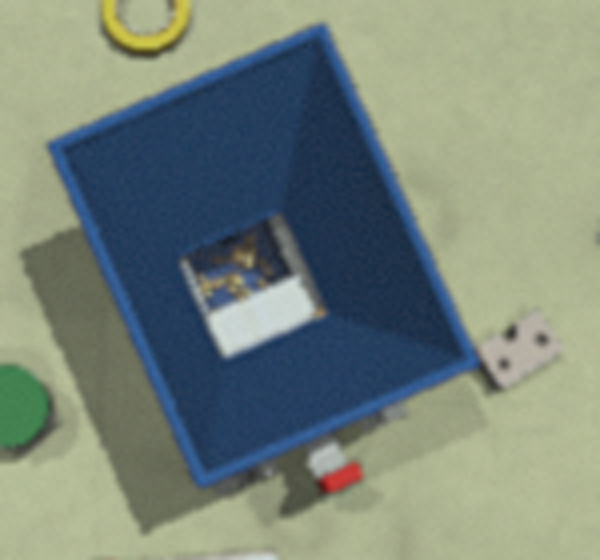

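View pics/s1.png

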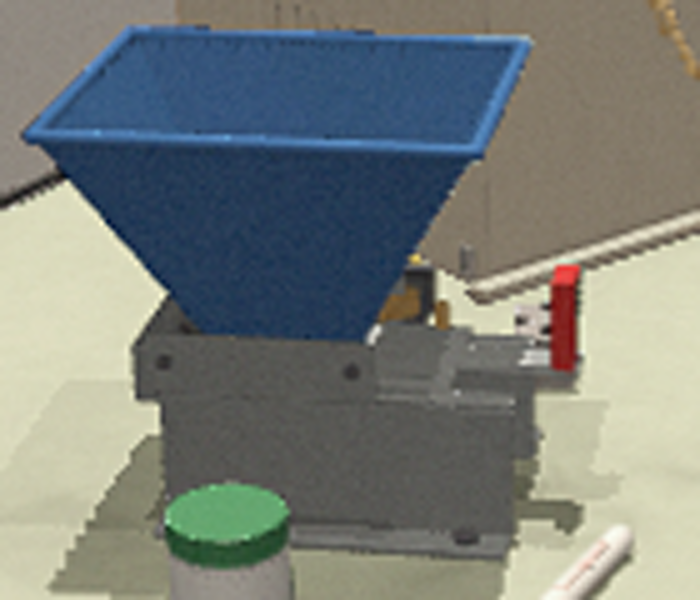

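In the enlarged top view the outer rim corners are (50,145), (325,25), (480,360) and (205,487), and the tab's top centre is about (341,477). In the enlarged scene view the tab's top is about (567,268) and its foot about (565,368).

```bash
cat >h.py <<'E'
from station import *
import numpy as np, cv2
def ray(n,p,P=None):
    P=P or camera_params(n); f=200/np.tan(np.radians(P["vertical_fov"]/2))
    K=np.array([[f,0,P["cx"]],[0,f,P["cy"]],[0,0,1.]])
    u=cv2.undistortPoints(np.array([[p]],float),K,np.array([P["k1"],0,0,0.]))[0,0]
    return np.array(P["eye"]),P["attitude"]@np.array([u[0],u[1],1])
def atz(n,p,z,P=None):
    e,d=ray(n,p,P); return e+d*(z-e[2])/d[2]
E
python3 - <<'E'
from h import *
T=lambda u,v:((u+.5)/4-.5+285,(v+.5)/4-.5+90)
S=lambda u,v:((u+.5)/5-.5+235,(v+.5)/5-.5+145)
c=np.array([atz("top",T(*p),206)for p in[(50,145),(325,25),(480,360),(205,487)]])
print(c.round(1)); A,B,C,D=c; print([np.linalg.norm(x).round(1) for x in(A-B,B-C,C-D,D-A)])
fx=A+B-C-D; fy=A+D-B-C; print(np.degrees(np.arctan2(fx[1],fx[0])),np.degrees(np.arctan2(-fy[0],fy[1])))
print("centre",c.mean(0))
loc=np.array([[104,84],[104,-84],[-104,-84],[-104,84.]])
M=loc-loc.mean(0); W=c[:,:2]-c[:,:2].mean(0)
a=np.arctan2((M[:,0]*W[:,1]-M[:,1]*W[:,0]).sum(),(M*W).sum()); o=c.mean(0)[:2]
print("yaw",np.degrees(a))
R=np.array([[np.cos(a),-np.sin(a)],[np.sin(a),np.cos(a)]])
h=atz("top",T(341,477),120);print("handle top",h,(h[:2]-o)@R)
e1,d1=ray("top",T(341,477));e2,d2=ray("scene",S(567,268))
s=np.linalg.lstsq(np.c_[d1,-d2],e2-e1,rcond=None)[0];print(e1+s[0]*d1,e2+s[1]*d2)
for z,p in((120,(567,268)),(72,(565,368))): q=atz("scene",S(*p),z);print(q,(q[:2]-o)@R)
E
```

```text
[[768.2 318.3 206. ]
 [835.2 168.2 206. ]
 [651.1  85.1 206. ]
 [581.8 233.  206. ]]
[np.float64(164.4), np.float64(202.0), np.float64(163.4), np.float64(204.9)]
24.449228466653707 24.562503990784617
centre [709.07155856 201.14382079 206.        ]
yaw 24.49387546517348
handle top [590.55416405 151.3330308  120.        ] [-128.50284481    3.80873681]
[590.37190328 151.87078249 125.32220925] [589.47146961 151.3248945  125.34652969]
[596.21765207 139.95897351 120.        ] [-128.06467736   -8.88977827]
[592.2705735  148.06174069  72.        ] [-1.28297166e+02  1.20228058e-01]
```

```bash
cat >>h.py <<'E'
from scipy.spatial.transform import Rotation as Ro
O=np.array([709.,201.,0]);YAW=24.5
def H(yaw=None): return Ro.from_euler("z",YAW if yaw is None else yaw,degrees=True).as_matrix()
def plan(g,tilt=45):
    "grasp point g in hopper frame -> rotvec deg, shift cm in tool axes"
    s=observe();h=H();t=np.radians(tilt)
    z=h@[np.sin(t),0,-np.cos(t)];y=h[:,1];R=np.c_[np.cross(y,z),y,z]
    p=O+h@np.array(g,float)+19*z
    R0=s["eef_rot"];print(np.degrees(Ro.from_matrix(R0.T@R).as_rotvec()).round(2),(R0.T@(p-s["tcp_pos"])/10).round(2))
def st():
    s=observe();g=s["tcp_pos"]-19*s["eef_rot"][:,2]
    print("t",s["clock"],"grasp hop",(H().T@(g-O)).round(1),"F hop",(H().T@s["wrist_force"]).round(1),"w",s["width"],s["gripper_force"],"q",s["qpos"].round(1))
E
python3 -c "
from h import *
plan((-220,0,215));st()"
```

```text
[-17.13 -42.8  -41.18] [-45.5  -27.1    2.94]
t 0.1 grasp hop [-350.   509.9  249.7] F hop [-0.5 -1.2 -0.1] w 85.52690136684642 0.0 q [71.   5.  10.  95.1 -0.  90. ]
```

>>> {"fn": "servo_tool", "kwargs": {
  "deltas": "-17.1 -42.8 -41.2 -45.5 -27.1 2.9 0.6;-17.1 -42.8 -41.2 -45.5 -27.1 2.9 0.6;-17.1 -42.8 -41.2 -45.5 -27.1 2.9 0.6;-17.1 -42.8 -41.2 -45.5 -27.1 2.9 0.6;-17.1 -42.8 -41.2 -45.5 -27.1 2.9 0.6;-17.1 -42.8 -41.2 -45.5 -27.1 2.9 0.6;-17.1 -42.8 -41.2 -45.5 -27.1 2.9 0.6;-17.1 -42.8 -41.2 -45.5 -27.1 2.9 0.6"
}}

```text
clock: 1.1
tcp_pos: [492.2, 156.4, 204.9]
eef_rot: [[-0.642, -0.415, 0.644], [-0.293, 0.91, 0.294], [-0.708, 0.0, -0.706]]
wrist_force: [0.9, 2.1, -0.2]
width: 51.2
gripper_force: 0.0
```

```bash
python3 -c "
from h import *
plan((-220,0,215));st()"
```

```text
[0.03 0.1  0.03] [-0.41 -4.93  0.89]
t 1.1 grasp hop [-229.3   49.3  218.4] F hop [ 1.7  1.5 -0.2] w 51.1684518467585 0.0 q [ 13.2 -45.8 -43.6  47.7   8.   -8. ]
```

>>> {"fn": "servo_tool", "kwargs": {
  "deltas": "0 0 0 -0.4 -4.9 0.9 0.6;0 0 0 -0.4 -4.9 0.9 0.6;0 0 0 -0.4 -4.9 0.9 0.6"
}}

```text
clock: 1.48
tcp_pos: [520.3, 117.2, 201.5]
eef_rot: [[-0.644, -0.414, 0.643], [-0.292, 0.91, 0.293], [-0.707, 0.001, -0.707]]
wrist_force: [-0.9, 0.1, 0.1]
width: 51.2
gripper_force: 0.0
```

```bash
python3 - <<'E'
from h import *
P=camera_params("wrist");im=camera("wrist");cv2.imwrite("pics/w1.png",im[:,:,::-1])
import pickle;pickle.dump(P,open("w1.pkl","wb"));st();plan((-188,0,164))
E
```

```text
t 1.525 grasp hop [-219.7    2.8  215.2] F hop [0.4 0.3 0.4] w 51.29666898338796 0.0 q [  5.8 -41.7 -41.9  46.4  13.2 -13.5]
[0.06 0.01 0.01] [ 1.38 -0.29  5.86]
```

View pics/w1.png

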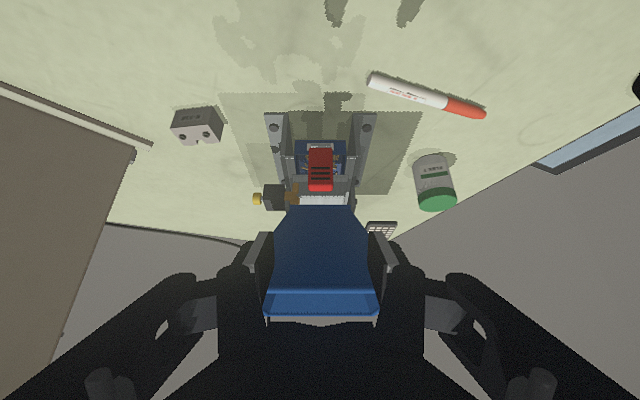

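The wrist view is upside down. It shows the tab front at columns 308–333, with its top edge near row 190 and its centre at (320,189). The front rim bead runs from (264,315) to (379,315).

```bash
python3 - <<'E'
from h import *
import pickle
P=pickle.load(open("w1.pkl","rb"))
for n,p,z in(("tab top",(320.5,189.5),120),("tabL",(308,189),120),("tabR",(333,189),120),("rim1",(264,315),205),("rim2",(379,315),205),("slotL",(265,113),70),("slotR",(374,113),70)):
    print(n,(H().T@(atz("wrist",p,z,P)-O)).round(1))
E
```

```text
tab top [-127.1    2.2  120. ]
tabL [-128.1   -9.5  120. ]
tabR [-128.   14.  120.]
rim1 [114.2 -85.5 205. ]
rim2 [115.4  93.3 205. ]
slotL [-175.3  -46.7   70. ]
slotR [-175.2   49.4   70. ]
```

```bash
cat >>h.py <<'E'
O=O+H()@[0,2.5,0]
E
python3 -c "
from h import *
st();plan((-188,0,164));plan((-130,0,104))"
```

```text
t 1.525 grasp hop [-219.7    0.3  215.2] F hop [0.4 0.3 0.4] w 51.29666898338796 0.0 q [  5.8 -41.7 -41.9  46.4  13.2 -13.5]
[0.06 0.01 0.01] [ 1.38 -0.04  5.86]
[0.06 0.01 0.01] [ 1.52 -0.05 14.21]
```

>>> {"fn": "servo_tool", "kwargs": {
  "deltas": "0 0 0 1.5 0 3 0.6;0 0 0 1.5 0 6 0.6;0 0 0 1.5 0 8.5 0.6;0 0 0 1.5 0 11 0.6;0 0 0 1.5 0 13 0.6;0 0 0 1.5 0 14.2 0.6;0 0 0 1.5 0 14.2 0.6"
}}

```text
clock: 2.4
tcp_pos: [601.7, 155.9, 90.4]
eef_rot: [[-0.643, -0.417, 0.642], [-0.294, 0.909, 0.295], [-0.707, 0.001, -0.707]]
wrist_force: [-1.3, -0.6, 1.4]
width: 51.3
gripper_force: 0.0
```

```bash
python3 - <<'E'
from h import *
P=camera_params("wrist");im=camera("wrist");cv2.imwrite("pics/w2.png",im[:,:,::-1]);st()
im=camera("scene")[140:290,220:420,::-1];cv2.imwrite("pics/s2.png",cv2.resize(im,None,fx=4,fy=4,interpolation=2))
E
```

```text
t 2.45 grasp hop [-129.7    0.5  104.6] F hop [ 0.3 -0.  -0.3] w 51.10170482443632 0.0 q [  9.7 -24.6 -44.8  25.7  10.5 -10.6]
```

View pics/w2.png

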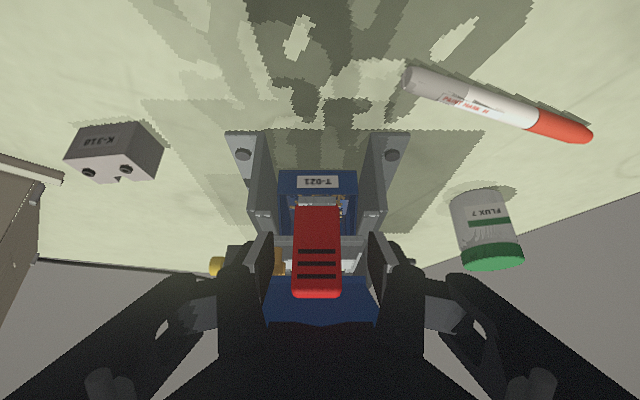

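View pics/s2.png

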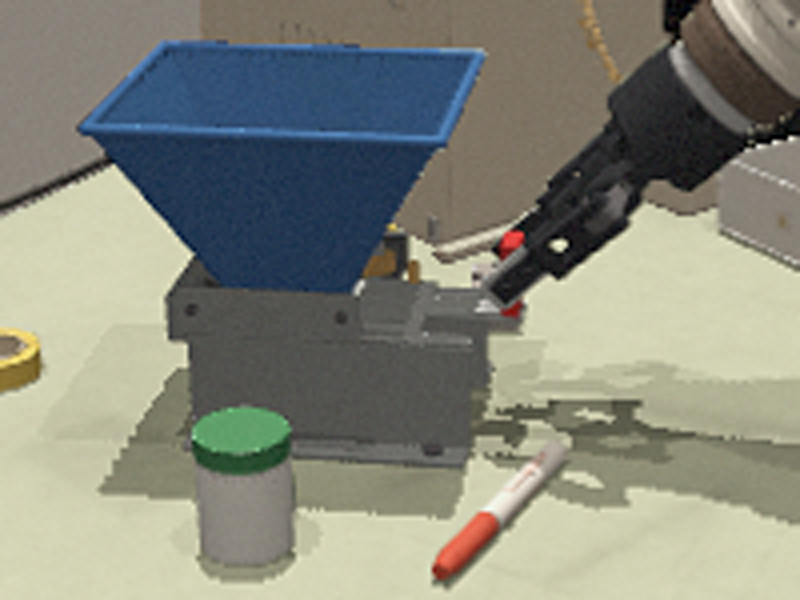

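The scene crop shows the tab between the fingers, with its top near (512,243). In the wrist view the tab spans columns 292–342, roughly centred between the pads at 272 and 368. Closing the gripper.

>>> {"fn": "servo_tool", "kwargs": {
  "deltas": "0 0 0 0 0 0 0.3;0 0 0 0 0 0 0.2;0 0 0 0 0 0 0.1;0 0 0 0 0 0 0.1;0 0 0 0 0 0 0.1",
  "force": 60
}}

```text
clock: 3.12
tcp_pos: [602.9, 154.3, 92.2]
eef_rot: [[-0.642, -0.414, 0.645], [-0.292, 0.91, 0.293], [-0.709, -0.001, -0.706]]
wrist_force: [-2.7, -4.5, 5.3]
width: 22.8
gripper_force: 60.8
```

```bash
python3 - <<'E'
from h import *
st()
s=observe();print(s["eef_rot"].T@H()[:,0])
E
```

```text
t 3.125 grasp hop [-129.4   -1.   105.6] F hop [-4.3 -3.   5.3] w 22.75771286250128 60.787914991378784 q [  9.6 -24.6 -44.8  25.7  10.5 -10.6]
[-0.70553919  0.00084218  0.70867041]
```

>>> {"fn": "servo_tool", "kwargs": {
  "deltas": "0 0 0 -0.2 0 0.2 0.1;0 0 0 -0.4 0 0.4 0.1;0 0 0 -0.6 0 0.6 0.1;0 0 0 -0.8 0 0.8 0.1;0 0 0 -1 0 1 0.1;0 0 0 -1.1 0 1.1 0.1;0 0 0 -1.1 0 1.1 0.1"
}}

```text
clock: 4.0
tcp_pos: [617.3, 160.7, 92.2]
eef_rot: [[-0.642, -0.414, 0.646], [-0.292, 0.91, 0.293], [-0.709, -0.001, -0.705]]
wrist_force: [3.1, -4.0, 3.5]
width: 23.0
gripper_force: 60.2
```

```bash
python3 -c "
from h import *
st()"
```

```text
t 4.0 grasp hop [-113.6   -1.1  105.6] F hop [ 1.2 -5.   3.5] w 22.965277232380064 60.22875666618347 q [ 10.1 -22.  -43.1  24.7  10.1 -10.2]
```

>>> {"fn": "servo_tool", "kwargs": {
  "deltas": "0 0 0 -0.15 0 0.15 0.1;0 0 0 -0.3 0 0.3 0.1;0 0 0 -0.45 0 0.45 0.1;0 0 0 -0.6 0 0.6 0.1;0 0 0 -0.6 0 0.6 0.1"
}}

```text
clock: 4.62
tcp_pos: [624.9, 164.1, 92.2]
eef_rot: [[-0.642, -0.414, 0.645], [-0.292, 0.91, 0.293], [-0.709, -0.001, -0.706]]
wrist_force: [-0.7, -5.8, 5.9]
width: 22.9
gripper_force: 61.0
```

```bash
python3 -c "
from h import *
st()"
```

```text
t 4.625 grasp hop [-105.3   -1.1  105.6] F hop [-3.1 -5.   5.9] w 22.90286180509038 61.01103365421295 q [ 10.4 -20.7 -42.2  24.3   9.9 -10. ]
```

>>> {"fn": "servo_tool", "kwargs": {
  "deltas": "0 0 0 -0.15 0 0.15 0.1;0 0 0 -0.3 0 0.3 0.1;0 0 0 -0.4 0 0.4 0.1;0 0 0 -0.4 0 0.4 0.1"
}}

```text
clock: 5.12
tcp_pos: [629.9, 166.4, 92.2]
eef_rot: [[-0.642, -0.414, 0.645], [-0.292, 0.91, 0.293], [-0.708, -0.001, -0.706]]
wrist_force: [-3.3, -8.2, 7.9]
width: 22.7
gripper_force: 61.3
```

```bash
python3 -c "
from h import *
st()"
```

```text
t 5.125 grasp hop [-99.8  -1.2 105.6] F hop [-6.4 -6.1  7.9] w 22.747651311893954 61.32231116294861 q [ 10.5 -19.8 -41.5  24.    9.8  -9.9]
```

>>> {"fn": "servo_tool", "kwargs": {
  "deltas": "0 0 0 -0.12 0 0.12 0.1;0 0 0 -0.25 0 0.25 0.1;0 0 0 -0.35 0 0.35 0.1;0 0 0 -0.35 0 0.35 0.1"
}}

```text
clock: 5.62
tcp_pos: [634.6, 168.5, 92.2]
eef_rot: [[-0.642, -0.414, 0.645], [-0.292, 0.91, 0.293], [-0.709, -0.001, -0.706]]
wrist_force: [0.2, -5.4, 5.5]
width: 23.0
gripper_force: 60.8
```

```bash
python3 -c "
from h import *
st()"
```

```text
t 5.625 grasp hop [-94.6  -1.2 105.6] F hop [-2.  -5.   5.5] w 23.00316945959121 60.750576853752136 q [ 10.7 -19.  -41.   23.7   9.7  -9.8]
```

>>> {"fn": "servo_tool", "kwargs": {
  "deltas": "0 0 0 -0.1 0 0.1 0.1;0 0 0 -0.2 0 0.2 0.1;0 0 0 -0.2 0 0.2 0.1"
}}

```text
clock: 6.0
tcp_pos: [637.2, 169.6, 92.2]
eef_rot: [[-0.642, -0.414, 0.645], [-0.292, 0.91, 0.293], [-0.709, -0.001, -0.706]]
wrist_force: [-0.3, -6.4, 6.2]
width: 22.9
gripper_force: 61.0
```

```bash
python3 -c "
from h import *
st()"
```

```text
t 6.0 grasp hop [-91.9  -1.2 105.6] F hop [-2.9 -5.7  6.2] w 22.942205808119517 60.957934856414795 q [ 10.8 -18.6 -40.7  23.6   9.6  -9.8]
```

>>> {"fn": "servo_tool", "kwargs": {
  "deltas": "0 0 0 -0.1 0 0.1 0.1;0 0 0 -0.1 0 0.1 0.1"
}}

```text
clock: 6.25
tcp_pos: [638.4, 170.2, 92.2]
eef_rot: [[-0.642, -0.413, 0.645], [-0.292, 0.911, 0.293], [-0.709, -0.001, -0.706]]
wrist_force: [-1.5, -7.9, 6.2]
width: 22.7
gripper_force: 61.2
```

```bash
python3 -c "
from h import *
st()"
```

```text
t 6.25 grasp hop [-90.5  -1.2 105.6] F hop [-4.7 -6.6  6.2] w 22.66265169236034 61.210801005363464 q [ 10.8 -18.4 -40.5  23.5   9.6  -9.7]
```

>>> {"fn": "servo_tool", "kwargs": {
  "deltas": "0 0 0 -0.1 0 0.1 0.1;0 0 0 -0.1 0 0.1 0.1"
}}

```text
clock: 6.5
tcp_pos: [639.6, 170.7, 92.2]
eef_rot: [[-0.642, -0.413, 0.645], [-0.292, 0.911, 0.292], [-0.708, -0.001, -0.706]]
wrist_force: [-4.4, -8.0, 7.0]
width: 23.2
gripper_force: 61.5
```

```bash
python3 -c "
from h import *
st()"
```

```text
t 6.5 grasp hop [-89.2  -1.3 105.6] F hop [-7.3 -5.4  7. ] w 23.208316957034526 61.45167052745819 q [ 10.9 -18.1 -40.3  23.5   9.5  -9.7]
```

>>> {"fn": "servo_tool", "kwargs": {
  "deltas": "0 0 0 -0.1 0 0.1 0.1;0 0 0 -0.1 0 0.1 0.1"
}}

```text
clock: 6.75
tcp_pos: [640.9, 171.3, 92.2]
eef_rot: [[-0.642, -0.413, 0.645], [-0.292, 0.911, 0.292], [-0.708, -0.001, -0.706]]
wrist_force: [-4.8, -8.2, 7.0]
width: 22.8
gripper_force: 61.6
```

```bash
python3 -c "
from h import *
st()"
```

```text
t 6.75 grasp hop [-87.8  -1.3 105.6] F hop [-7.7 -5.4  7. ] w 22.786666127995638 61.55629098415375 q [ 10.9 -17.9 -40.2  23.4   9.5  -9.7]
```

>>> {"fn": "servo_tool", "kwargs": {
  "deltas": "0 0 0 -0.1 0 0.1 0.1;0 0 0 -0.1 0 0.1 0.1"
}}

```text
clock: 7.0
tcp_pos: [642.1, 171.8, 92.2]
eef_rot: [[-0.642, -0.413, 0.645], [-0.292, 0.911, 0.292], [-0.708, -0.001, -0.706]]
wrist_force: [-4.6, -8.2, 8.5]
width: 23.0
gripper_force: 61.6
```

```bash
python3 -c "
from h import *
st()"
```

```text
t 7.0 grasp hop [-86.4  -1.3 105.6] F hop [-7.6 -5.5  8.5] w 22.953434554411498 61.639278531074524 q [ 10.9 -17.7 -40.   23.4   9.5  -9.6]
```

>>> {"fn": "servo_tool", "kwargs": {
  "deltas": "0 0 0 -0.1 0 0.1 0.1;0 0 0 -0.1 0 0.1 0.1"
}}

```text
clock: 7.25
tcp_pos: [643.3, 172.4, 92.2]
eef_rot: [[-0.643, -0.413, 0.645], [-0.292, 0.911, 0.292], [-0.708, -0.001, -0.706]]
wrist_force: [-7.0, -9.8, 9.9]
width: 23.5
gripper_force: 61.9
```

```bash
python3 -c "
from h import *
st()"
```

```text
t 7.25 grasp hop [-85.1  -1.3 105.6] F hop [-10.4  -6.    9.9] w 23.52780474797714 61.90490126609802 q [ 11.  -17.5 -39.9  23.3   9.5  -9.6]
```

>>> {"fn": "servo_tool", "kwargs": {
  "deltas": "0 0 0 -0.05 0 0.05 0.1;0 0 0 -0.05 0 0.05 0.1"
}}

```text
clock: 7.5
tcp_pos: [643.6, 172.5, 92.2]
eef_rot: [[-0.643, -0.413, 0.645], [-0.292, 0.911, 0.292], [-0.708, -0.001, -0.706]]
wrist_force: [-17.7, -13.2, 15.7]
width: 22.7
gripper_force: 63.5
```

```bash
python3 -c "
from h import *
st()"
```

```text
t 7.5 grasp hop [-84.8  -1.3 105.6] F hop [-21.6  -4.7  15.7] w 22.695017591922205 63.52850317955017 q [ 11.  -17.4 -39.8  23.4   9.4  -9.6]
```

>>> {"fn": "servo_tool", "kwargs": {
  "deltas": "0 0 0 0.1 0 -0.1 0.1;0 0 0 0.1 0 -0.1 0.1"
}}

```text
clock: 7.75
tcp_pos: [642.7, 172.1, 92.2]
eef_rot: [[-0.642, -0.413, 0.645], [-0.292, 0.911, 0.292], [-0.708, -0.001, -0.706]]
wrist_force: [-7.2, -10.0, 9.1]
width: 22.8
gripper_force: 61.7
```

```bash
python3 -c "
from h import *
st()"
```

```text
t 7.75 grasp hop [-85.8  -1.3 105.6] F hop [-10.7  -6.1   9.1] w 22.771397146432367 61.663302183151245 q [ 10.9 -17.6 -39.9  23.3   9.5  -9.6]
```

>>> {"fn": "servo_tool", "kwargs": {
  "deltas": "0 0 0 0.1 0 -0.1 0.1;0 0 0 0.1 0 -0.1 0.1"
}}

```text
clock: 8.0
tcp_pos: [641.5, 171.6, 92.2]
eef_rot: [[-0.642, -0.413, 0.645], [-0.292, 0.911, 0.292], [-0.708, -0.001, -0.706]]
wrist_force: [-3.8, -8.0, 8.0]
width: 22.6
gripper_force: 61.2
```

```bash
python3 -c "
from h import *
st()"
```

```text
t 8.0 grasp hop [-87.1  -1.3 105.6] F hop [-6.7 -5.7  8. ] w 22.647185335622453 61.211596727371216 q [ 10.9 -17.8 -40.1  23.4   9.5  -9.7]
```

>>> {"fn": "servo_tool", "kwargs": {
  "deltas": "0 0 0 0.1 0 -0.1 0.1;0 0 0 0.1 0 -0.1 0.1"
}}

```text
clock: 8.25
tcp_pos: [640.3, 171.0, 92.2]
eef_rot: [[-0.642, -0.413, 0.645], [-0.292, 0.911, 0.292], [-0.709, -0.001, -0.706]]
wrist_force: [-3.1, -7.7, 7.1]
width: 22.7
gripper_force: 61.1
```

```bash
python3 -c "
from h import *
st()"
```

```text
t 8.25 grasp hop [-88.5  -1.3 105.6] F hop [-6.  -5.8  7.1] w 22.6792877826557 61.06833279132843 q [ 10.9 -18.  -40.3  23.4   9.5  -9.7]
```

>>> {"fn": "servo_tool", "kwargs": {
  "deltas": "0 0 0 0.07 0 -0.07 0.1;0 0 0 0.07 0 -0.07 0.1"
}}

```text
clock: 8.5
tcp_pos: [639.4, 170.6, 92.2]
eef_rot: [[-0.642, -0.413, 0.645], [-0.292, 0.911, 0.293], [-0.709, -0.001, -0.706]]
wrist_force: [-2.5, -7.2, 6.6]
width: 23.2
gripper_force: 60.9
```

```bash
python3 -c "
from h import *
st()"
```

```text
t 8.5 grasp hop [-89.4  -1.3 105.6] F hop [-5.3 -5.5  6.6] w 23.195531413812454 60.88449954986572 q [ 10.8 -18.2 -40.4  23.5   9.5  -9.7]
```

>>> {"fn": "servo_tool", "kwargs": {
  "deltas": "0 0 0 0.05 0 -0.05 0.1;0 0 0 0.05 0 -0.05 0.1"
}}

```text
clock: 8.75
tcp_pos: [638.8, 170.3, 92.2]
eef_rot: [[-0.642, -0.413, 0.645], [-0.292, 0.911, 0.293], [-0.709, -0.001, -0.706]]
wrist_force: [-1.9, -7.4, 6.2]
width: 23.2
gripper_force: 60.7
```

>>> {"fn": "servo_tool", "kwargs": {
  "deltas": "0 0 0 0.05 0 -0.05 0.1;0 0 0 0.05 0 -0.05 0.1"
}}

```text
clock: 9.0
tcp_pos: [638.2, 170.1, 92.2]
eef_rot: [[-0.642, -0.413, 0.645], [-0.292, 0.911, 0.293], [-0.709, -0.001, -0.706]]
wrist_force: [-1.4, -6.5, 5.8]
width: 22.8
gripper_force: 60.7
```

```bash
python3 -c "
from h import *
st()"
```

```text
t 9.0 grasp hop [-90.7  -1.3 105.6] F hop [-3.9 -5.3  5.8] w 22.76130121884415 60.693615674972534 q [ 10.8 -18.4 -40.5  23.5   9.6  -9.7]
```

>>> {"fn": "servo_tool", "kwargs": {
  "deltas": "0 0 0 0.05 0 -0.05 0.1;0 0 0 0.05 0 -0.05 0.1"
}}

```text
clock: 9.25
tcp_pos: [637.7, 169.9, 92.2]
eef_rot: [[-0.642, -0.414, 0.646], [-0.292, 0.91, 0.293], [-0.709, -0.001, -0.705]]
wrist_force: [4.6, -4.9, 2.8]
width: 23.0
gripper_force: 60.0
```

>>> {"fn": "servo_tool", "kwargs": {
  "deltas": "0 0 0 0.05 0 -0.05 0.1;0 0 0 0.05 0 -0.05 0.1"
}}

```text
clock: 9.5
tcp_pos: [637.4, 169.7, 92.2]
eef_rot: [[-0.641, -0.414, 0.646], [-0.292, 0.91, 0.293], [-0.709, -0.001, -0.705]]
wrist_force: [13.1, -1.0, -2.6]
width: 22.6
gripper_force: 60.3
```

```bash
python3 -c "
from h import *
st()"
```

```text
t 9.5 grasp hop [-91.6  -1.2 105.6] F hop [11.5 -6.4 -2.6] w 22.641697965980544 60.3293251991272 q [ 10.8 -18.6 -40.7  23.5   9.6  -9.8]
```

It's caught: the pull force is rising. I'll bring it to about 16 N and hold.

>>> {"fn": "servo_tool", "kwargs": {
  "deltas": "0 0 0 0.02 0 -0.02 0.1;0 0 0 0.03 0 -0.03 0.1;0 0 0 0.03 0 -0.03 0.1"
}}

```text
clock: 9.88
tcp_pos: [637.4, 169.7, 92.3]
eef_rot: [[-0.641, -0.414, 0.646], [-0.292, 0.91, 0.293], [-0.71, -0.001, -0.704]]
wrist_force: [21.6, 1.6, -6.3]
width: 22.9
gripper_force: 59.6
```

```bash
python3 -c "
from h import *
st()"
```

```text
t 9.875 grasp hop [-91.6  -1.3 105.7] F hop [20.3 -7.6 -6.3] w 22.88706298628855 59.6046781539917 q [ 10.8 -18.6 -40.7  23.5   9.6  -9.8]
```

>>> {"fn": "servo_tool", "kwargs": {
  "deltas": "0 0 0 -0.012 0 0.012 0.1;0 0 0 -0.012 0 0.012 0.1"
}}

```text
clock: 10.12
tcp_pos: [637.4, 169.7, 92.3]
eef_rot: [[-0.641, -0.414, 0.646], [-0.292, 0.91, 0.293], [-0.71, -0.001, -0.705]]
wrist_force: [16.7, -0.1, -3.7]
width: 22.9
gripper_force: 60.4
```

>>> {"fn": "servo_tool", "kwargs": {
  "deltas": "0 0 0 0 0 0 0.1;0 0 0 0 0 0 0.1;0 0 0 0 0 0 0.1;0 0 0 0 0 0 0.1;0 0 0 0 0 0 0.1;0 0 0 0 0 0 0.1;0 0 0 0 0 0 0.1;0 0 0 0 0 0 0.1"
}}

```text
clock: 11.12
tcp_pos: [637.4, 169.7, 92.2]
eef_rot: [[-0.641, -0.414, 0.646], [-0.292, 0.91, 0.293], [-0.709, -0.001, -0.705]]
wrist_force: [17.3, 0.2, -4.3]
width: 22.9
gripper_force: 60.4
```

```bash
python3 -c "
from h import *
st()"
```

```text
t 11.125 grasp hop [-91.7  -1.3 105.6] F hop [15.9 -7.  -4.3] w 22.891117490744843 60.3797972202301 q [ 10.8 -18.6 -40.7  23.5   9.6  -9.8]
```

The catch held about 16 N for over a second. Now I'll ease off, open and back out.

>>> {"fn": "servo_tool", "kwargs": {
  "deltas": "0 0 0 -0.05 0 0.05 0.1;0 0 0 -0.06 0 0.06 0.1;0 0 0 -0.06 0 0.06 0.4;0 0 0 -0.06 0 0.06 0.55;0 0 0 -0.06 0 0.06 0.55;0 0 0 -0.06 0 0.06 0.55"
}}

```text
clock: 11.88
tcp_pos: [636.6, 170.5, 90.9]
eef_rot: [[-0.643, -0.415, 0.643], [-0.293, 0.91, 0.294], [-0.707, 0.001, -0.707]]
wrist_force: [0.2, -0.2, 1.0]
width: 47.1
gripper_force: 0.0
```

>>> {"fn": "servo_tool", "kwargs": {
  "deltas": "0 0 0 0 0 -1.5 0.55;0 0 0 0 0 -3.5 0.55;0 0 0 0 0 -6 0.55;0 0 0 0 0 -8.5 0.55;0 0 0 0 0 -11 0.55;0 0 0 0 0 -12 0.55;0 0 0 0 0 -12 0.55"
}}

```text
clock: 12.75
tcp_pos: [559.7, 135.1, 176.5]
eef_rot: [[-0.642, -0.415, 0.645], [-0.293, 0.91, 0.294], [-0.708, -0.0, -0.706]]
wrist_force: [0.9, 0.6, 0.7]
width: 46.5
gripper_force: 0.0
```

```bash
python3 - <<'E'
from h import *
st();a=camera("scene")[140:290,220:420,::-1];b=camera("wrist")[80:330,160:500,::-1]
a=cv2.resize(a,(400,300));b=cv2.resize(b,(400,294));cv2.imwrite("pics/end.png",np.vstack([a,b]))
E
```

```text
t 12.75 grasp hop [-176.7   -0.6  189.9] F hop [1.1 0.1 0.7] w 46.54514297711843 0.0 q [  7.8 -34.9 -41.4  39.6  11.8 -12. ]
```

View pics/end.png

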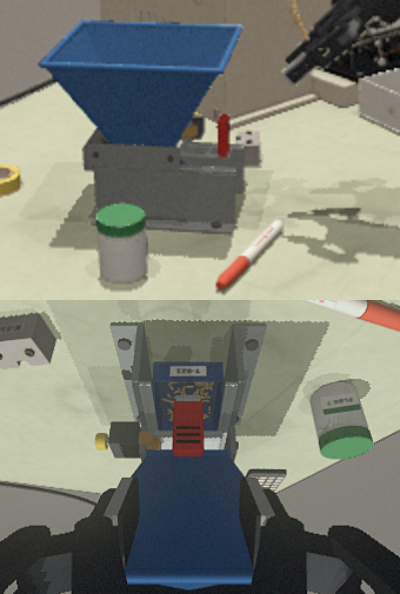

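The final picture shows the handle (scene tab at about (223,135)) staying shut with the gripper clear; the jar, die block and marker stand undisturbed.

```bash
python3 -c "
from station import *
print(finish_job())"
```

```text
the job is handed in; nothing more can be done
None
```

The gate is shut and caught: the catch held a pull of about 16 N for over a second (briefly 20 N), the peak push read about 22 N as the gate just touched its solid stop, the jar, die block and marker were left alone, and the job is handed in.

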